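# Show an encoder connector to the inspection camera

## Task

Take the gearmotor with the encoder (the one with a plug connector on the side of its back end) out of the run-in fixture and hold it up to the inspection camera, so that the open mouth of its connector is centred on the lens axis 120 mm in front of the lens and faces straight into the lens, connector upright in the picture and shaft end down. Grip the motor by its round body and not by the connector, do not disturb the other two motors, and do not bump the camera or its stand. Finish while still holding the motor there, steady in the air.

Things in the scene. Friction and masses are not known exactly. Their poses are not given: they have to be found in the camera images.
- fixture: Run-in fixture, fixed, ahead-left, yaw varies: low aluminium box with black end plates, 116 x 306 x 62 mm high, three nests in a row along its y at -90, 0, +90 mm. Nest: 34 mm bore, 18 mm deep from the top face (z = 60 mm); its floor (z = 42 mm) carries a gearmotor, a 16 mm hole below takes the shaft. Motors stand loose and draw straight up. Origin: centre of underside, on the table.
- motor: Gearmotor to present, shaft down in any nest, yaw varies, 0.19-0.35 kg; the only one with a connector. Origin: centre of the gearhead's front face, on the nest floor; z up its axis. Bright gearhead 32 mm dia, z 0-30 mm; dark steel can 30 mm dia, z 30-82; black encoder cap 32 mm dia, z 82-100 (top). 6 mm shaft down to z = -18. White connector on the cap, towards the motor's +x.
- connector: White plug connector, fixed on that motor's encoder cap: open shell 18 mm wide (y), 11 mm high (z), reaching to 24 mm from the motor's axis along the motor's +x; its open mouth with the pins faces +x. Origin: on the motor's axis, 91 mm above the motor's origin; axes as the motor's.
- connector_mouth (a point): Centre of the connector's open mouth: 24 mm from the motor's axis along the motor's +x, 91 mm above the motor's origin. Axes as the motor's.
- motor_brake: Another gearmotor in a nest, to be left alone: gearhead 32 mm dia, z 0-40 mm, dark can 30 mm dia to z = 82, then a plain smooth black cap to z = 96, no connector. Origin as for the motor, on the nest floor.
- motor_tabs: Another gearmotor in a nest, to be left alone: gearhead 32 mm dia, z 0-30 mm, dark can 30 mm dia to z = 82, no cap, two small brass solder tabs to z = 90, no connector. Origin as for the motor, on the nest floor.
- stand: Camera stand, fixed, ahead-right: white base plate 14 mm thick, x -70 to 250 mm, y -100 to 100 mm; column 25 mm dia, 400 mm high, at x = 215 mm. Origin: on the table, straight below the point to present at. The column carries the camera, which looks to the stand's -x and 30 degrees down. The stand's -x points roughly to world +y (robot's left), +-17 degrees.
- camera: Inspection camera on the stand: grey housing 44 mm square, black lens, ring light 68 mm dia round the lens, 98 mm long. Origin: centre of the lens front, 265 mm above the table, 104 mm along the stand's +x from its origin. Looks along its own -x, 30 degrees below level; its y is level; its z is up in its picture, leaning 30 degrees from vertical away from the column.
- focus (a point): Point to present at: on the lens axis 120 mm in front of the lens, 205 mm above the table, straight above the stand's origin. Axes as the camera's. With the connector's mouth here, facing squarely into the lens, shaft end down, the motor's x, y, z axes are parallel to the camera's: the motor leans 30 degrees, its back end away from the camera.
Mind the look-alikes: they are no part of the job. Leave any green look-alike of the motor alone.

How it is judged:
By the outcome, as a careful person would: the job done as asked, in the order asked, and still so for the second after the job is handed in, while the arm keeps its last pose, push and grip.
It also fails if it takes over 32 s, if anything falls off the work surface, if the arm or the gripper's body presses on something with over 40 N, if the wrist force passes 120 N, or if a joint passes its speed limit or range.

## Robot

A 7-joint arm with a two-finger parallel gripper is mounted at the origin on the work surface. World frame = base frame: x ahead of the robot, y to its left, z up, the work surface at z = 0. Lengths are in mm, angles in rad, forces in N, time in s.
With the tool pointing down it reaches from about 350 to 775 mm from the base axis. Payload 3.1 kg.
Tool frame: the origin (TCP) lies midway between the tips of the shut fingers; the grasp point (between the pads) lies 19 mm behind it; z points along the fingers, y is the direction in which the jaws open and shut (so a half turn about z gives the same grasp; the last joint's range is limited). The gripper opens to 85 mm and grips with 20 to 120 N. Pads are 22 mm wide; open, the fingers measure 114 mm over their backs; the gripper's body (76 mm by 85 mm) begins 54 mm behind the grasp point. The pads swing forward as they close: fully open they stand 13 mm farther back than shut.
Start: joints at [-1.35, 0.311, 0.014, 1.512, -0.004, 1.319, -0.027], TCP at [142.854, 531.14, 231.304] pointing down, gripper open.
Joint ranges: [-2.7, 2.7], [-0.3, 1.91], [-1.27, 1.3], [0.12, 2.57], [-1.44, 4.58], [0.2, 2.03], [-3.05, 3.05]. Speed limits (rad/s): [2.79, 2.79, 3.14, 3.14, 3.14, 3.14, 3.14].

## Interface

Orientations are given as a unit quaternion [x, y, z, w].
In Python, from plant import telemetry, camera, finish_job gives the robot as it stands.
- The arm moves only by the tool arm_command, never from a script. Its argument "series" is a list of rows, each a list of 7 numbers: the turn, a rotation vector about the tool's x, y, z in units of 6 degrees (1.0 is 6 degrees), then the shift along the tool's x, y, z in units of 25 mm (1.0 is 25 mm), then the opening, from -1 (shut) to 1 (fully open). In form: [[wx, wy, wz, x, y, z, jaw], ...]. A call has exactly 10 rows; each row shifts and turns the commanded pose from where the row before left it, along the tool's axes as they then stand; what a row does not reach is not made up. A row lasts 1/12 s, in which the tool goes at most 41.7 mm and 7.16 degrees, less where a joint would pass 70% of its speed; a pose out of reach is approached as far as the arm can. A call is refused whole if a number of a shift passes 1 or a number of a turn 1, either way. A call with a gripper value outside its range is refused whole. The fingers move at their own pace and stop on an object; "newtons" is the grip in N (left out, the last holds). Time passes only in rows, so rows that do not move let the fingers close, or fill a call up. It gives the time, the measured TCP pose, the force and the opening at its end, in the units of the state.
- telemetry.sense(): the state, without advancing time (a new reading comes with each control period).
- camera(name): name is "scene" or "side" or "wrist"; returns a dict with "image" (420x560x3 uint8, red, green, blue), "range_z" (420x560 float32, mm along the optical axis (not along the pixel's ray), 0 where there is no reading), "fx", "fy", "cx", "cy" (pixels), "R" (3x3) and "t" (3): a world point X has camera coordinates R X + t. Camera axes: x right, y down, z forward; pixel columns grow to the right and rows downward; lengths in mm; the calibration is good to about 2 mm. A picture is of the moment at which its call begins.
- finish_job(): hands the job in, once; it reports no verdict.
The state is a dict: "clock": time; "joint_pos": joint angles; "qvel": joint speeds; "tau": joint torques, N m; "ee_pos": TCP position; "tool_rot": TCP orientation; "ft_force": force on the tool from outside, world axes, zero at the start; "wrist_torque": the same for the moment, N m; "gripper_width": finger opening in mm.
Only numpy, scipy, OpenCV 4.12 (cv2) and the standard library are available. Lean on these libraries where they do the work, as an engineer would, in place of code of your own. Each camera call takes 0.05 s, during which the arm holds its last target.

## Working session

There is one attempt and no reset: what is moved stays moved. The work goes in short steps, Python scripts to look and compute and a tool call to move; the robot and the scene stay as the last step left them, time stands still between calls to the robot, and variables do not carry over. Pictures are saved under pics/ and viewed, and the job is handed in when it is done.

Besides the shell and the picture viewer there is one more tool, called after "Emit:" by a JSON object that holds its "method" and its "body", one argument or row to a line. arm_command: Moves the arm, as the interface text tells. Its arguments: {"type":"object","properties":{"series":{"type":"array","items":{"type":"array","items":{"type":"number"}}},"newtons":{"type":"number"}},"required":["series"]}

```bash
ls; mkdir -p pics; python3 - <<'E'
from plant import telemetry, camera
import cv2,pickle
s=telemetry.sense();print(s)
for n in ["scene","side","wrist"]:
    c=camera(n);pickle.dump(c,open(f"pics/{n}0.pkl","wb"))
    cv2.imwrite(f"pics/{n}0.png",c["image"][:,:,::-1]);print(n,c["fx"],c["R"],c["t"])
E
```

```text
pics
{'clock': 0.0, 'joint_pos': array([-1.34969314,  0.31170909,  0.01400981,  1.5130923 , -0.00436812,
        1.31916532, -0.02721067]), 'qvel': array([-2.22178037e-04, -2.39219732e-04, -7.61125503e-04,  4.04294486e-04,
       -4.86985791e-04,  7.25732022e-05,  2.45580465e-04]), 'tau': array([ 3.68415585e-04, -3.79911590e+01,  1.46323722e-01, -2.30589259e+01,
        1.22697721e-02,  1.36652149e-02,  8.31803106e-06]), 'ee_pos': array([142.70199666, 530.40572325, 230.21597906]), 'tool_rot': array([ 1.30995451e-01,  9.91382277e-01, -1.16871540e-03, -8.77493984e-05]), 'ft_force': array([-0.52045427,  0.12144965, -0.35039691]), 'wrist_torque': array([ 0.00268054, -0.02484318, -0.05096689]), 'gripper_width': 85.3173493145606}
scene 515.0485050526784 [[-0.21968565  0.97530854  0.02261586]
 [ 0.60084116  0.15352887 -0.78448632]
 [-0.76858839 -0.15875184 -0.6197336 ]] [ 118.84454204 -139.79731534 1685.72653496]
side 405.19219284741075 [[ 0.90682756 -0.42117986 -0.01647105]
 [-0.23691288 -0.4769896  -0.84637652]
 [ 0.34862023  0.77141976 -0.53233025]] [-416.15253662  259.72172131  931.22300749]
wrist 295.7314295477934 [[ 0.26025943  0.96553664 -0.00200749]
 [ 0.91996389 -0.24734303  0.30411818]
 [ 0.2931407  -0.08099644 -0.9526322 ]] [-549.76733327  -39.43164774  379.51081186]
```

View pics/scene0.png

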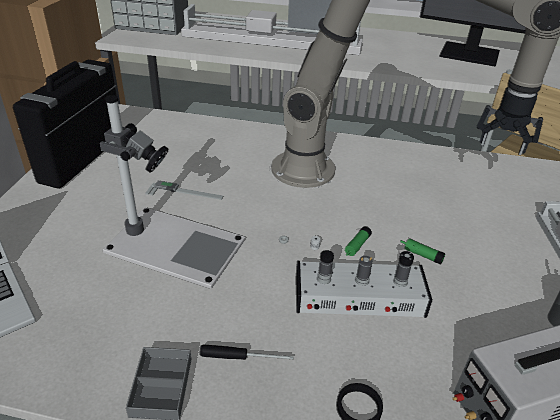

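View pics/side0.png

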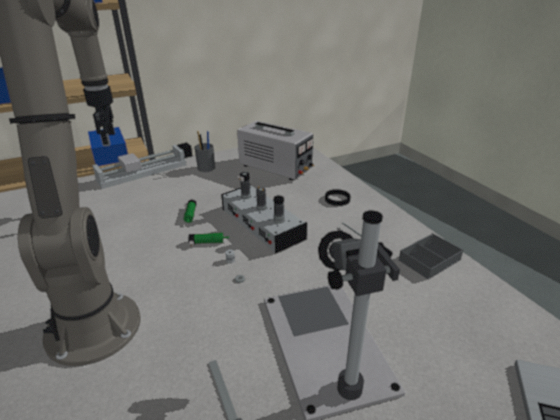

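View pics/wrist0.png

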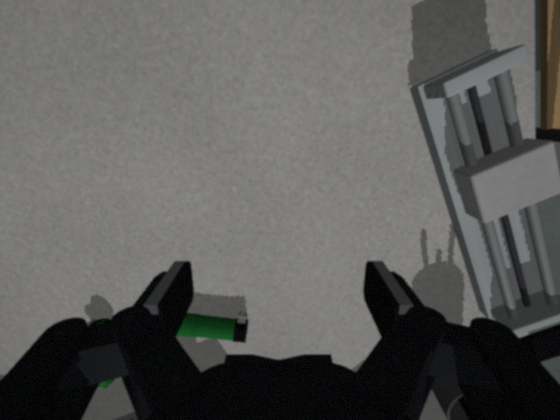

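```bash
python3 - <<'E'
import cv2
im=cv2.imread("pics/scene0.png")
cv2.imwrite("pics/s_crop.png",cv2.resize(im[220:330,280:450],None,fx=4.6,fy=4.6,interpolation=cv2.INTER_CUBIC))
cv2.imwrite("pics/s_crop2.png",cv2.resize(im[80:290,90:260],None,fx=2.8,fy=2.8,interpolation=cv2.INTER_CUBIC))
im=cv2.imread("pics/side0.png")
cv2.imwrite("pics/d_crop.png",cv2.resize(im[160:260,210:320],None,fx=5.5,fy=5.5,interpolation=cv2.INTER_CUBIC))
E
```

```text
(no output)
```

View pics/s_crop.png

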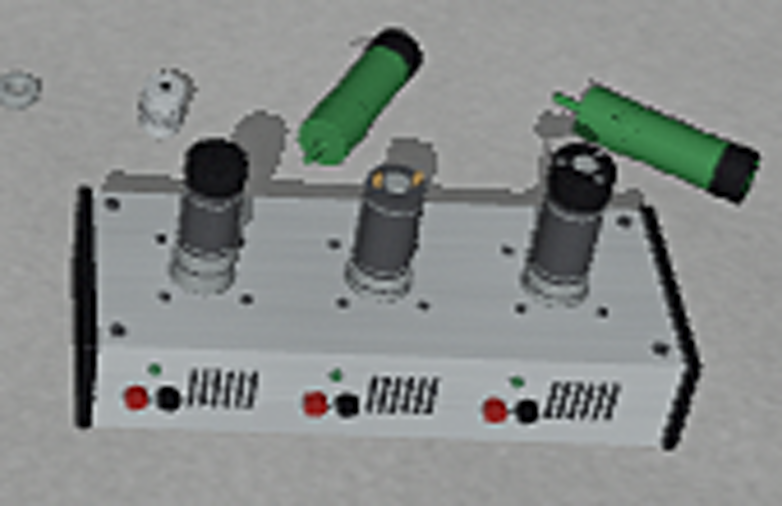

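View pics/s_crop2.png

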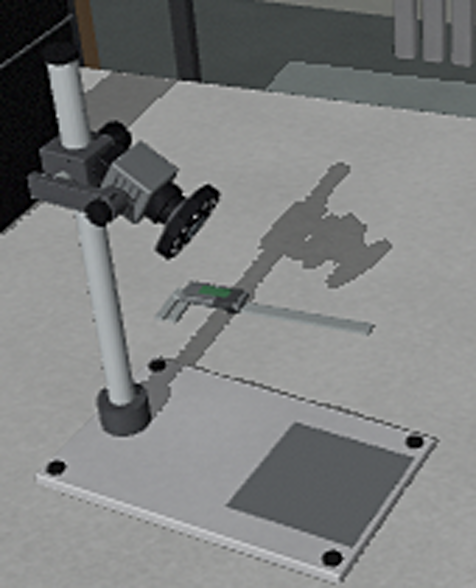

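View pics/d_crop.png

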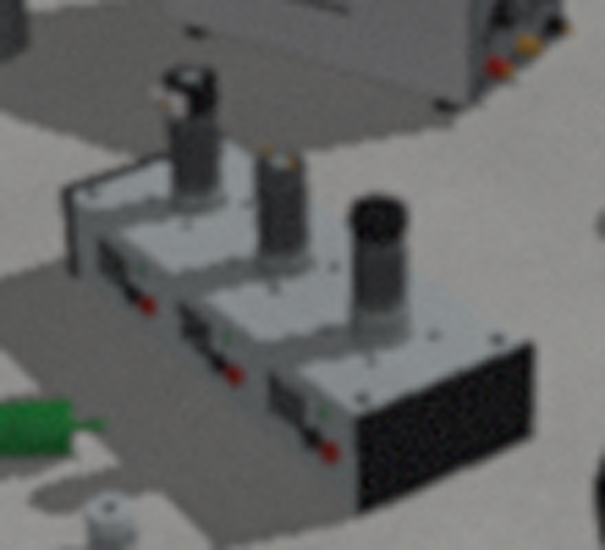

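```bash
cat > h.py <<'E'
import numpy as np,cv2,pickle
def cloud(c):
    z=c["range_z"].astype(float);h,w=z.shape
    u,v=np.meshgrid(np.arange(w),np.arange(h))
    P=np.stack([(u-c["cx"])/c["fx"]*z,(v-c["cy"])/c["fy"]*z,z],-1)
    X=(P-c["t"])@c["R"]; X[z==0]=np.nan
    return X
def proj(c,X):
    p=np.atleast_2d(X)@c["R"].T+c["t"]
    return np.stack([p[:,0]/p[:,2]*c["fx"]+c["cx"],p[:,1]/p[:,2]*c["fy"]+c["cy"]],-1)
def ld(n): return pickle.load(open(f"pics/{n}.pkl","rb"))
E
python3 - <<'E'
from h import *
for n in ["scene0","side0"]:
    c=ld(n);X=cloud(c);print(n,"campos",-c["R"].T@c["t"])
    if n=="scene0":
        for p in [(405,257),(405,275),(365,262),(365,285),(327,258),(400,290),(310,270),(190,245),(128,205),(158,158),(114,110),(450,350)]: print(p,X[p[1],p[0]].round(1))
    else:
        for p in [(243,177),(245,190),(260,192),(278,203),(300,235),(315,310),(372,217),(365,300),(335,250)]: print(p,X[p[1],p[0]].round(1))
# fixture top plane from scene
c=ld("scene0");X=cloud(c);I=c["image"].astype(int)
m=np.zeros(X.shape[:2],bool);m[240:320,290:440]=1
t=m&(X[...,2]>56)&(X[...,2]<66)
P=X[t];print(len(P),P[:,2].mean())
r=cv2.minAreaRect(P[:,:2].astype(np.float32));print(r)
hi=m&(X[...,2]>124)&(X[...,2]<160)&(X[...,0]>300)
lab=cv2.connectedComponents(hi.astype(np.uint8))[1]
for k in range(1,lab.max()+1):
    Q=X[lab==k]
    if len(Q)>10: print(k,len(Q),Q.mean(0).round(1),Q.min(0).round(1),Q.max(0).round(1))
E
```

```text
scene0 campos [1405.73426645  173.16502306  932.34452437]
(405, 257) [510.9 308.1 143.2]
(405, 275) [517.3 317.2  94.7]
(365, 262) [526.6 222.9 122.5]
(365, 285) [535.5 232.5  59. ]
(327, 258) [551.3 137.8 138.1]
(400, 290) [534.5 312.3  61.6]
(310, 270) [517.9 100.   59.2]
(190, 245) [ 457.5 -226.8   14.9]
(128, 205) [ 448.7 -391.7  110.2]
(158, 158) [ 471.7 -279.7  285.9]
(114, 110) [ 446.4 -384.8  381.6]
(450, 350) [ 6.289e+02  4.336e+02 -3.000e-01]
side0 campos [ 114.26683439 -769.75433956  708.68606818]
(243, 177) [492.7 296.9 137.9]
(245, 190) [497.4 299.2  89.7]
(260, 192) [513.4 212.7 121.4]
(278, 203) [530.7 123.8 125.7]
(300, 235) [577.1  75.4  31.4]
(315, 310) [ 477.7 -186.8   13.9]
(372, 217) [ 431.9 -395.8  404.3]
(365, 300) [ 432.3 -404.7  255.2]
(335, 250) [ 424.6 -324.2  300.7]
3705 59.777130638976836
((521.1986694335938, 223.6837158203125), (116.69747924804688, 306.102783203125), 11.004244804382324)
1 208 [505.8 309.7 137.8] [480.6 293.6 124.4] [520.9 326.6 145.4]
2 154 [542.6 135.6 135.1] [522.8 120.2 124. ] [554.8 150.7 141.4]
3 53 [521.6 222.4 126.1] [510.7 208.7 124.2] [533.9 238.1 132.4]
```

```bash
python3 - <<'E'
from h import *
for n in ["scene0","side0"]:
    c=ld(n);X=cloud(c);I=c["image"].astype(int)
    m=(X[...,0]>460)&(X[...,0]<545)&(X[...,1]>270)&(X[...,1]<350)&(X[...,2]>90)&(X[...,2]<150)
    print(n); 
    for v,u in np.argwhere(m&(X[...,2]>120)):
        x=X[v,u]; d=np.hypot(x[0]-504,x[1]-312)
        if I[v,u].min()>90 : print(u,v,x.round(1),I[v,u],round(d,1))
    top=m&(X[...,2]>140); Q=X[top]; print("top",len(Q),Q.mean(0),Q.min(0),Q.max(0))
    can=m&(X[...,2]>90)&(X[...,2]<120); Q=X[can]
    from scipy.optimize import least_squares
    r=least_squares(lambda p:np.hypot(Q[:,0]-p[0],Q[:,1]-p[1])-15,[504,312],loss="soft_l1");print("can",len(Q),r.x,np.abs(r.fun).mean())
E
```

```text
scene0
405 249 [480.6 308.2 140.6] [ 98 110 100] 23.7
399 250 [483.8 295.3 137.5] [139 139 138] 26.2
400 250 [487.6 296.9 141.3] [156 156 155] 22.2
401 250 [482.1 299.9 137. ] [160 159 158] 25.0
402 250 [483.4 301.9 138.6] [162 161 160] 22.9
403 250 [480.6 304.4 136.7] [167 166 165] 24.6
404 250 [483.8 306.1 139.9] [173 171 172] 21.0
405 250 [484.3 308.2 140.8] [182 178 179] 20.0
406 250 [482.  310.7 139.4] [141 139 139] 22.0
398 251 [484.4 293.6 134.5] [115 115 114] 26.9
399 251 [484.1 295.8 134.8] [130 129 130] 25.6
400 251 [486.7 297.6 137.5] [156 156 155] 22.5
401 251 [487.5 299.7 138.7] [165 165 163] 20.6
402 251 [486.5 302.  138.3] [135 136 135] 20.2
398 252 [486.9 293.8 133.7] [118 118 118] 25.0
399 252 [491.4 295.4 138.1] [114 113 114] 20.9
400 252 [489.4 297.8 136.8] [166 166 165] 20.4
398 253 [486.2 294.4 130.1] [122 121 121] 25.0
410 253 [493.  319.3 141.9] [116 120 122] 13.2
398 254 [489.  294.6 129.5] [115 114 114] 23.0
399 254 [493.4 296.2 133.8] [100  99 100] 19.1
405 254 [500.3 308.  142.8] [143 149 148] 5.4
406 254 [500.3 310.2 143.3] [143 149 149] 4.1
407 254 [500.3
[... 989 characters left out ...]
 18.7
238 177 [479.3 305.6 137.1] [110 107 105] 25.5
239 177 [482.5 305.3 136.4] [106 102 100] 22.5
240 177 [486.1 306.3 135.2] [101  97  96] 18.8
241 177 [485.9 296.4 139.7] [103 102 102] 23.8
242 177 [490.3 299.6 137.3] [96 95 95] 18.5
241 178 [486.2 297.8 135.6] [114 111 108] 22.8
242 178 [490.  299.3 134. ] [116 115 113] 18.9
241 179 [485.7 296.9 132.6] [105 103  99] 23.7
242 179 [487.1 291.6 134.7] [112 109 110] 26.5
241 180 [484.5 294.2 130.6] [93 93 92] 26.4
242 180 [487.9 294.7 129.6] [105 102 101] 23.6
top 19 [501.87461604 310.14250866 140.89926525] [488.00283468 297.25502888 140.07628121] [517.65826411 322.36259042 142.08532002]
can 73 [503.14503093 312.57703059] 1.3271373181251547
```

```bash
python3 - <<'E'
from h import *
from scipy.optimize import least_squares
for n in ["scene0","side0"]:
    c=ld(n);X=cloud(c)
    b=(X[...,0]>250)&(X[...,0]<700)&(X[...,1]>-560)&(X[...,1]<-60)&(X[...,2]>9)&(X[...,2]<19)
    b=cv2.morphologyEx(b.astype(np.uint8),cv2.MORPH_OPEN,np.ones((3,3)))>0
    lab,st=cv2.connectedComponentsWithStats(b.astype(np.uint8))[1:3]
    k=1+st[1:,4].argmax();P=X[lab==k];print(n,len(P),P[:,2].mean(),cv2.minAreaRect(P[:,:2].astype(np.float32)))
    k=(abs(X[...,0]-435)<40)&(abs(X[...,1]+400)<40)
    for lo,hi in [(50,150),(150,230),(330,400)]:
        Q=X[k&(X[...,2]>lo)&(X[...,2]<hi)]
        r=least_squares(lambda p:np.hypot(Q[:,0]-p[0],Q[:,1]-p[1])-12.5,[438,-400],loss="soft_l1");print(lo,len(Q),r.x,np.abs(r.fun).mean())
    # ring / housing
    k=(abs(X[...,0]-450)<90)&(X[...,1]>-380)&(X[...,1]<-200)&(X[...,2]>210)&(X[...,2]<340)
    Q=X[k];print(len(Q),Q.min(0),Q.max(0))
E
```

```text
scene0 5816 13.957571732808058 ((457.4754943847656, -270.07379150390625), (321.65667724609375, 205.35592651367188), 79.75936126708984)
50 294 [ 434.62570769 -394.05656766] 1.3816926368406799
150 263 [ 434.42458902 -393.93312227] 1.482714588337373
330 306 [ 434.43206436 -393.92415569] 1.3792929685472717
1279 [ 379.48653992 -379.84272802  235.49731547] [ 505.57746943 -268.96319897  326.54908293]
side0 9778 12.339896173836399 ((456.6086120605469, -270.0682067871094), (322.0672302246094, 200.13385009765625), 80.13261413574219)
50 520 [ 435.58356937 -392.62058105] 0.4954625900249773
150 515 [ 435.59298225 -392.49128761] 0.5328599344201294
330 687 [ 435.47811847 -392.45136091] 0.5639990914035435
1442 [ 379.6912095  -379.99842713  240.39460499] [ 502.66124197 -267.86947138  324.31064571]
```

Candidates: the scene view has three upright motors: plain cap at (327,258) = brake, brass tabs at (365,262) = tabs, and black cap with a white connector at (405,257). Two green look-alikes lie at (358,240) and (425,250). I choose (405,257): in both crops only this one has white shell on its cap. It is in the +y nest at about (503,312), and its connector faces the robot. Next I move over it, then check closely with the wrist camera.

Emit:
{"method": "arm_command", "body": {
  "series": [
    [0, 0, 1, -0.8, -0.24, 0, 1],
    [0, 0, 0, -0.8, -0.24, 0, 1],
    [0, 0, 0, -0.8, -0.24, 0, 1],
    [0, 0, 0, -0.8, -0.24, 0, 1],
    [0, 0, 0, -0.8, -0.24, 0, 1],
    [0, 0, 0, -0.8, -0.24, 0, 1],
    [0, 0, 0, -0.8, -0.24, 0, 1],
    [0, 0, 0, -0.8, -0.24, 0, 1],
    [0, 0, 0, -0.8, -0.24, 0, 1],
    [0, 0, 0, -0.8, -0.24, 0, 1]
  ]
}}

```text
clock: 0.98
ee_pos: [309.7, 404.2, 231.0]
tool_rot: [0.183, 0.983, -0.0, -0.0]
ft_force: [0.5, 0.8, -0.7]
gripper_width: 85.5
```

Emit:
{"method": "arm_command", "body": {
  "series": [
    [0, 0, 0, -0.86, -0.06, 0, 1],
    [0, 0, 0, -0.86, -0.06, 0, 1],
    [0, 0, 0, -0.86, -0.06, 0, 1],
    [0, 0, 0, -0.86, -0.06, 0, 1],
    [0, 0, 0, -0.86, -0.06, 0, 1],
    [0, 0, 0, -0.86, -0.06, 0, 1],
    [0, 0, 0, -0.86, -0.06, 0, 1],
    [0, 0, 0, -0.86, -0.06, 0, 1],
    [0, 0, 0, -0.86, -0.06, 0, 1],
    [0, 0, 0, -0.86, -0.06, 0, 1]
  ]
}}

```text
clock: 1.82
ee_pos: [505.1, 313.3, 230.8]
tool_rot: [0.183, 0.983, -0.0, -0.0]
ft_force: [-0.4, 0.6, 0.5]
gripper_width: 85.6
```

Emit:
{"method": "arm_command", "body": {
  "series": [
    [0, 0, 1, 0, 0, 0, 1],
    [0, 0, 1, 0, 0, 0, 1],
    [0, 0, 1, 0, 0, 0, 1],
    [0, 0, 1, 0, 0, 0, 1],
    [0, 0, 1, 0, 0, 0, 1],
    [0, 0, 1, 0, 0, 0, 1],
    [0, 0, 1, 0, 0, 0, 1],
    [0, 0, 1, 0, 0, 0, 1],
    [0, 0, 1, 0, 0, 0, 1],
    [0, 0, 1, 0, 0, 0, 1]
  ]
}}

```text
clock: 2.65
ee_pos: [504.1, 313.8, 230.8]
tool_rot: [0.652, 0.758, -0.0, -0.0]
ft_force: [0.5, 0.0, -0.7]
gripper_width: 85.6
```

Emit:
{"method": "arm_command", "body": {
  "series": [
    [0, 0, 1, 0, 0, 0, 1],
    [0, 0, 1, 0, 0, 0, 1],
    [0, 0, 1, 0, 0, 0, 1],
    [0, 0, 1, 0, 0, 0, 1],
    [0, 0, 1, 0, 0, 0, 1],
    [0, 0, 1, 0, 0, 0, 1],
    [0, 0, 1, 0, 0, 0, 1],
    [0, 0, 1, 0, 0, 0, 1],
    [0, 0, 1, 0, 0, 0, 1],
    [0, 0, 1, 0, 0, 0, 1]
  ]
}}

```text
clock: 3.48
ee_pos: [504.1, 313.9, 230.8]
tool_rot: [0.944, 0.331, -0.001, 0.0]
ft_force: [0.6, -0.8, -0.3]
gripper_width: 85.3
```

```bash
python3 - <<'E'
from plant import telemetry, camera
from scipy.spatial.transform import Rotation as R
from h import *
c=camera("wrist");pickle.dump(c,open("pics/wrist1.pkl","wb"))
s=telemetry.sense();pickle.dump(s,open("pics/s1.pkl","wb"));print(s["clock"],s["ee_pos"],s["joint_pos"],R.from_quat(s["tool_rot"]).as_matrix())
cv2.imwrite("pics/wrist1.png",c["image"][:,:,::-1]);print("cam",-c["R"].T@c["t"],c["R"][2])
E
```

```text
3.5333 [504.0782948  313.90655713 230.71341187] [-1.03493398  0.4565169   0.67262538  1.40263138 -0.28310264  1.38102176
 -1.25809129] [[ 7.82702849e-01  6.22394951e-01 -8.80818333e-04]
 [ 6.22394485e-01 -7.82703343e-01 -7.62892914e-04]
 [-1.16424015e-03  4.89019838e-05 -9.99999321e-01]]
cam [565.66366398 363.40870897 372.84220926] [-0.23886115 -0.19022277 -0.95223981]
```

View pics/wrist1.png

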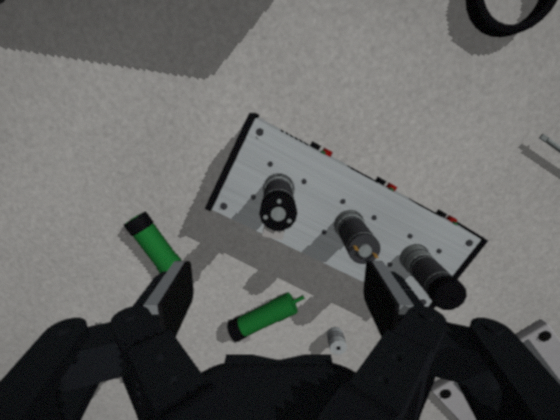

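```bash
python3 - <<'E'
from h import *
c=ld("wrist1");im=c["image"][:,:,::-1]
cv2.imwrite("pics/w1c.png",cv2.resize(im[160:260,230:330],None,fx=6,fy=6,interpolation=cv2.INTER_CUBIC))
X=cloud(c)
for p in [(278,212),(262,215),(293,218),(278,232),(270,228)]: print(p,X[p[1],p[0]].round(1))
m=(X[...,2]>139)&(X[...,2]<146)&(abs(X[...,0]-503)<30)&(abs(X[...,1]-312)<30);Q=X[m];print(len(Q),Q.mean(0),Q.min(0),Q.max(0),cv2.minEnclosingCircle(Q[:,:2].astype(np.float32)))
for a in (200,205,210,215): print(a,proj(c,[503+24*np.cos(np.radians(a)),312+24*np.sin(np.radians(a)),139]))
E
```

```text
(278, 212) [504.  314.4 141.5]
(262, 215) [493.8 323.2 141.9]
(293, 218) [507.6 301.3 141.2]
(278, 232) [489.  302.4 138.2]
(270, 228) [488.6 310.7 141.1]
1089 [503.82274844 313.93581343 141.52357769] [482.04413415 298.1831323  139.02301443] [519.33762351 329.28305568 143.82118312] ((499.821044921875, 312.75738525390625), 19.605920791625977)
200 [[270.49885789 238.62399661]]
205 [[272.8408329 239.2458002]]
210 [[275.22893323 239.67751671]]
215 [[277.646465   239.91641343]]
```

View pics/w1c.png

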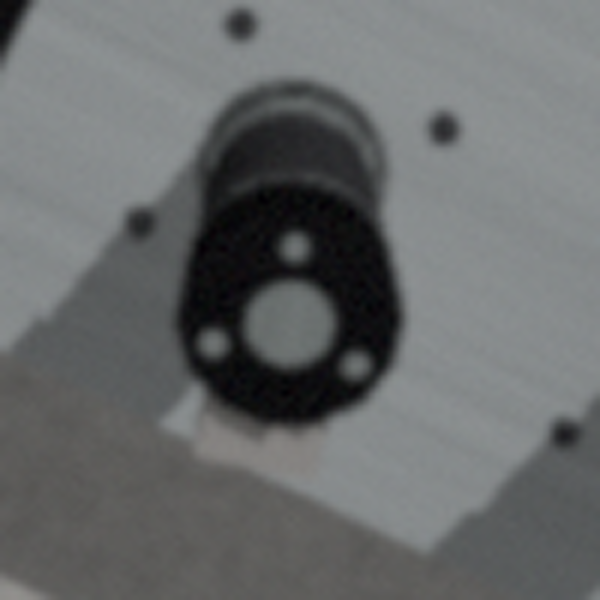

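```bash
python3 - <<'E'
from h import *
c=ld("wrist1")
def bp(u,v,z):
    d=c["R"].T@np.array([(u-c["cx"])/c["fx"],(v-c["cy"])/c["fy"],1]);o=-c["R"].T@c["t"];return o+d*(z-o[2])/d[2]
f=lambda u,v,z:bp(230+(u+.5)/6-.5,160+(v+.5)/6-.5,z)
a=f(195,455,138.5);b=f(325,475,138.5);print(a,b,np.linalg.norm(a-b))
d=b-a;print("normal dir",np.degrees(np.arctan2(-d[0],d[1]))%360, np.degrees(np.arctan2(d[0],-d[1]))%360)
# cap circle: extreme points of cap outline at z=142
for p in [(180,320),(402,315),(290,183),(290,425)]: print(f(*p,142))
m=(a+b)/2;
for ctr in [(503,312),(504,313.5),(503.8,312)]: print(ctr,np.degrees(np.arctan2(m[1]-ctr[1],m[0]-ctr[0]))%360,np.hypot(*(m[:2]-ctr)))
# white pixels in wrist w/ depth
X=cloud(c);I=c["image"]
k=(X[...,2]>125)&(X[...,2]<145)&(I.min(-1)>70)&(np.hypot(X[...,0]-504,X[...,1]-313)>17)&(np.hypot(X[...,0]-504,X[...,1]-313)<35)
Q=X[k];print(len(Q),Q.mean(0),cv2.minAreaRect(Q[:,:2].astype(np.float32)))
E
```

```text
[478.10674863 311.16197126 138.5       ] [487.30617704 294.66870697 138.5       ] 18.88537131676772
normal dir 209.15141516121227 29.151415161212277
[494.05564251 325.85927371 142.        ]
[513.68152322 302.47387914 142.        ]
[518.6897875  326.17399038 142.        ]
[491.34220898 304.32532773 142.        ]
(503, 312) 204.11628504825688 22.23417896290147
(504, 313.5) 206.431201772106 23.779187772988326
(503.8, 312) 203.30079870308788 22.96667963860294
176 [485.29163762 304.76203369 137.86219588] ((485.6539611816406, 304.8770446777344), (8.798466682434082, 18.02047348022461), 27.387086868286133)
```

Close crop confirms it: a white connector shell hangs off this cap, its mouth edge running from (262,236) to (284,239) px. It measures 18–19 mm wide at z=138.5, about 24 mm from the axis. Connector yaw is about 207.5°. Next I turn 11° and descend onto the can.

Emit:
{"method": "arm_command", "body": {
  "series": [
    [0, 0, 0.9, -0.03, 0.02, 0.6, 1],
    [0, 0, 0.93, 0, 0, 0.6, 1],
    [0, 0, 0, 0, 0, 0.6, 1],
    [0, 0, 0, 0, 0, 0.6, 1],
    [0, 0, 0, 0, 0, 0.6, 1],
    [0, 0, 0, 0, 0, 0.6, 1],
    [0, 0, 0, 0, 0, 0.6, 1],
    [0, 0, 0, 0, 0, 0.6, 1],
    [0, 0, 0, 0, 0, 0.6, 1],
    [0, 0, 0, 0, 0, 0.6, 1]
  ]
}}

```text
clock: 4.37
ee_pos: [503.8, 313.1, 80.3]
tool_rot: [0.97, 0.243, -0.0, 0.0]
ft_force: [-0.6, -0.4, -0.3]
gripper_width: 85.3
```

```bash
python3 - <<'E'
from plant import telemetry, camera
from scipy.spatial.transform import Rotation as R
from h import *
c=camera("wrist");pickle.dump(c,open("pics/wrist2.pkl","wb"))
s=telemetry.sense();M=R.from_quat(s["tool_rot"]).as_matrix();print(s["clock"],s["ee_pos"],np.degrees(np.arctan2(M[1,0],M[0,0])),s["ft_force"])
cv2.imwrite("pics/wrist2.png",c["image"][:,:,::-1])
X=cloud(c);m=(X[...,2]>139)&(X[...,2]<146)&(abs(X[...,0]-503)<22)&(abs(X[...,1]-312)<22);Q=X[m];print(len(Q),Q.mean(0),Q.min(0),Q.max(0))
E
```

```text
4.4167 [501.58817127 311.98324241  76.9899676 ] 28.09999778026733 [-1.59988097  0.0393757  -1.57383005]
3205 [510.00510877 317.23873111 141.42586765] [495.18390379 300.28464363 139.00244046] [519.79572501 329.53499122 143.68346744]
```

View pics/wrist2.png

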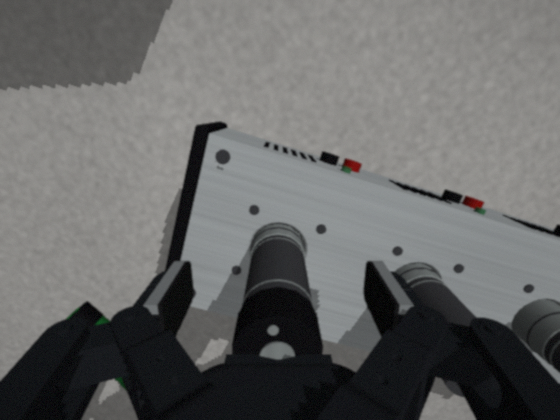

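Emit:
{"method": "arm_command", "body": {
  "series": [
    [0, 0, 0, 0, 0, 0, 0.2],
    [0, 0, 0, 0, 0, 0, -0.1],
    [0, 0, 0, 0, 0, 0, -0.3],
    [0, 0, 0, 0, 0, 0, -1],
    [0, 0, 0, 0, 0, 0, -1],
    [0, 0, 0, 0, 0, 0, -1],
    [0, 0, 0, 0, 0, 0, -1],
    [0, 0, 0, 0, 0, 0, -1],
    [0, 0, 0, 0, 0, 0, -1],
    [0, 0, 0, 0, 0, 0, -1]
  ],
  "newtons": 60
}}

```text
clock: 5.25
ee_pos: [505.1, 313.5, 82.7]
tool_rot: [0.97, 0.242, 0.001, -0.001]
ft_force: [-1.1, 0.1, 5.7]
gripper_width: 28.5
```

```bash
python3 - <<'E'
from plant import telemetry, camera
from scipy.spatial.transform import Rotation as R
from h import *
c=camera("wrist");pickle.dump(c,open("pics/wrist3.pkl","wb"))
s=telemetry.sense();M=R.from_quat(s["tool_rot"]).as_matrix();print(s["clock"],s["ee_pos"],np.degrees(np.arctan2(M[1,0],M[0,0])),s["ft_force"],s["gripper_width"],s["wrist_torque"])
cv2.imwrite("pics/wrist3.png",c["image"][:,:,::-1])
E
```

```text
5.3 [505.1196707  313.52005484  82.63996932] 27.976293314757108 [-0.76432623 -0.07429201  6.69490107] 28.839061322347973 [ 0.0572435   0.05886986 -0.00842143]
```

View pics/wrist3.png

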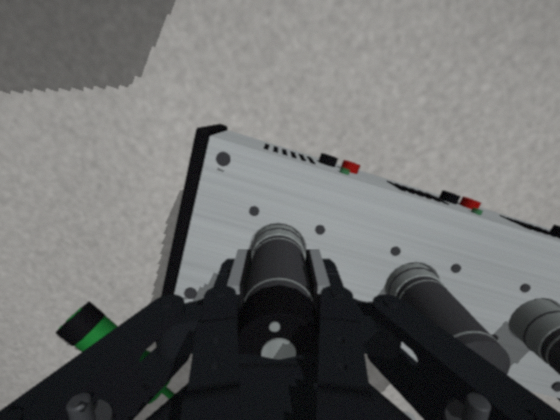

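Fingers closed on the can: the opening reads 28.7 mm against a 30 mm diameter. Lifting straight up.

Emit:
{"method": "arm_command", "body": {
  "series": [
    [0, 0, 0, 0, 0, -0.2, -1],
    [0, 0, 0, 0, 0, -0.4, -1],
    [0, 0, 0, 0, 0, -0.6, -1],
    [0, 0, 0, 0, 0, -0.7, -1],
    [0, 0, 0, 0, 0, -0.7, -1],
    [0, 0, 0, 0, 0, -0.8, -1],
    [0, 0, 0, 0, 0, -0.8, -1],
    [0, 0, 0, 0, 0, -0.8, -1],
    [0, 0, 0, 0, 0, -0.7, -1],
    [0, 0, 0, 0, 0, -0.5, -1]
  ]
}}

```text
clock: 6.13
ee_pos: [503.9, 312.4, 238.0]
tool_rot: [0.97, 0.241, -0.0, 0.0]
ft_force: [0.5, 0.1, -2.5]
gripper_width: 28.7
```

```bash
python3 - <<'E'
from plant import telemetry, camera
from scipy.spatial.transform import Rotation as R
from h import *
c=camera("scene");pickle.dump(c,open("pics/scene4.pkl","wb"))
s=telemetry.sense();M=R.from_quat(s["tool_rot"]).as_matrix();print(s["clock"],s["ee_pos"],np.degrees(np.arctan2(M[1,0],M[0,0])),s["ft_force"],s["gripper_width"],s["joint_pos"])
im=c["image"][:,:,::-1]
cv2.imwrite("pics/scene4.png",cv2.resize(im[120:330,280:500],None,fx=2.8,fy=2.8,interpolation=cv2.INTER_CUBIC))
E
```

```text
6.1833 [505.17562516 312.86731324 240.32240851] 27.952404796666496 [1.27473102 0.52395823 0.03947382] 28.777978204312575 [-1.05905876  0.45677048  0.71636459  1.39086456 -0.29883662  1.39944195
 -1.427413  ]
```

View pics/scene4.png

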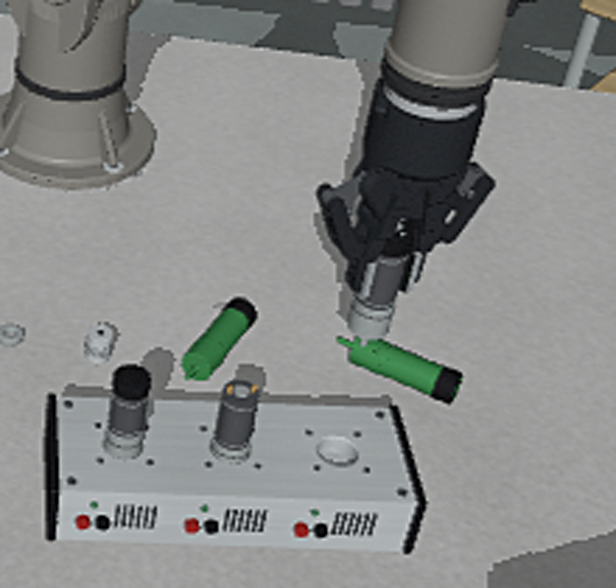

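Emit:
{"method": "arm_command", "body": {
  "series": [
    [0, 0, 0, -0.3, 0.5, 0, -1],
    [0, 0, 0, -0.5, 0.8, 0, -1],
    [0, 0, 0, -0.58, 0.95, 0, -1],
    [0, 0, 0, -0.58, 0.95, 0, -1],
    [0, 0, 0, -0.58, 0.95, 0, -1],
    [0, 0, 0, -0.58, 0.95, 0, -1],
    [0, 0, 0, -0.58, 0.95, 0, -1],
    [0, 0, 0, -0.58, 0.95, 0, -1],
    [0, 0, 0, -0.58, 0.95, 0, -1],
    [0, 0, 0, -0.58, 0.95, 0, -1]
  ]
}}

```text
clock: 7.02
ee_pos: [485.8, 49.9, 234.6]
tool_rot: [0.97, 0.241, -0.002, -0.0]
ft_force: [0.2, 0.8, -2.8]
gripper_width: 29.0
```

Emit:
{"method": "arm_command", "body": {
  "series": [
    [0, 0, 0, -0.58, 0.95, 0, -1],
    [0, 0, 0, -0.58, 0.95, 0, -1],
    [0, 0, 0, -0.58, 0.95, 0, -1],
    [0, 0, 0, -0.58, 0.95, 0, -1],
    [0, 0, 0, -0.58, 0.95, 0, -1],
    [0, 0, 0, -0.5, 0.8, 0, -1],
    [0, 0, 0, -0.3, 0.5, 0, -1],
    [0, 0, -0.5, 0, 0, 0, -1],
    [0, 0, -1, 0, 0, 0, -1],
    [0, 0, -1, 0, 0, 0, -1]
  ]
}}

```text
clock: 7.85
ee_pos: [474.8, -125.4, 234.5]
tool_rot: [0.93, 0.367, -0.002, -0.001]
ft_force: [-0.2, 0.1, -2.9]
gripper_width: 28.7
```

Emit:
{"method": "arm_command", "body": {
  "series": [
    [0, 0, -1, 0, 0, 0, -1],
    [0, 0, -1, 0, 0, 0, -1],
    [0, 0, -1, 0, 0, 0, -1],
    [0, 0, -1, 0, 0, 0, -1],
    [0, 0, -1, 0, 0, 0, -1],
    [0, 0, -0.67, 0, 0, 0, -1],
    [0, -0.7, 0, 0, 0, 0, -1],
    [0, -0.7, 0, 0, 0, 0, -1],
    [0, -0.7, 0, 0, 0, 0, -1],
    [0, -0.7, 0, 0, 0, 0, -1]
  ]
}}

```text
clock: 8.68
ee_pos: [475.3, -125.3, 235.2]
tool_rot: [0.774, 0.615, -0.117, 0.091]
ft_force: [-0.3, 0.7, -3.6]
gripper_width: 28.7
```

```bash
python3 - <<'E'
from plant import telemetry
from scipy.spatial.transform import Rotation as R
s=telemetry.sense();M=R.from_quat(s["tool_rot"]).as_matrix();print(s["clock"],s["ee_pos"],M,s["ft_force"],s["gripper_width"],s["joint_pos"])
E
```

```text
8.6833 [ 475.32418729 -125.25823283  235.21042602] [[ 0.21601058  0.97393383 -0.06922663]
 [ 0.93157338 -0.22681091 -0.28412646]
 [-0.29242172 -0.00311536 -0.95628439]] [-0.28820466  0.71443213 -3.55030975] 28.74003439731157 [-0.61458498  0.26292568  0.77263069  1.68410606  0.11730739  1.2978019
 -0.11850745]
```

Emit:
{"method": "arm_command", "body": {
  "series": [
    [0, -0.7, 0, 0, 0, 0, -1],
    [0, -0.7, 0, 0, 0, 0, -1],
    [0, -0.7, 0, 0, 0, 0, -1],
    [0, -0.1, 0, 0, 0, 0, -1],
    [0, 0, 0, 0, 0, 0, -1],
    [0, 0, 0, 0, 0, 0, -1],
    [0, 0, 0, 0, 0, 0, -1],
    [0, 0, 0, 0, 0, 0, -1],
    [0, 0, 0, 0, 0, 0, -1],
    [0, 0, 0, 0, 0, 0, -1]
  ]
}}

```text
clock: 9.52
ee_pos: [477.5, -125.1, 236.6]
tool_rot: [0.757, 0.601, -0.202, 0.161]
ft_force: [0.5, -0.1, -2.7]
gripper_width: 29.1
```

```bash
cat >> h.py <<'E'
from scipy.spatial.transform import Rotation as Ro
def target():
    a=np.radians(260);sx=np.array([np.cos(a),np.sin(a),0]);up=np.array([0,0,1.]);c3,s3=np.cos(np.pi/6),.5
    x=c3*sx+s3*up; z=-s3*sx+c3*up; y=np.cross(z,x)
    return np.stack([x,y,z],1)
FOC=np.array([472.7,-181.3,205.])
def snap(tag):
    from plant import telemetry,camera
    cs={}
    for n in ["scene","side","wrist"]:
        c=camera(n);pickle.dump(c,open(f"pics/{n}{tag}.pkl","wb"));cv2.imwrite(f"pics/{n}{tag}.png",c["image"][:,:,::-1]);cs[n]=c
    s=telemetry.sense();pickle.dump(s,open(f"pics/s{tag}.pkl","wb"));return s,cs
def crop(n,u0,v0,u1,v1,f,out):
    im=cv2.imread(f"pics/{n}.png");cv2.imwrite(f"pics/{out}.png",cv2.resize(im[v0:v1,u0:u1],None,fx=f,fy=f,interpolation=cv2.INTER_CUBIC))
E
python3 - <<'E'
from h import *
s,cs=snap("5");M=Ro.from_quat(s["tool_rot"]).as_matrix();p=s["ee_pos"]
T=target()@np.diag([-1,1,-1]);print(s["clock"],p,s["ft_force"])
print("rot err tool deg",np.degrees((Ro.from_matrix(M.T@T)).as_rotvec()))
mouth=p-M[:,0]*24+(-M[:,2])*(91-40.6)
for n in cs: print(n,proj(cs[n],[p,mouth]))
print(mouth,M.T@(FOC-mouth))
crop("side5",260,100,400,240,4.2,"d5");crop("scene5",130,100,300,250,4,"sc5")
E
```

```text
9.6667 [ 477.61882698 -124.45930064  236.41123481] [ 0.45163721 -0.49927362 -2.7457022 ]
rot err tool deg [-1.50570106 -0.02799673 -2.63926355]
scene [[222.52221962 186.68872072]
 [223.47531727 167.02045345]]
side [[304.43417075 216.84226739]
 [304.48631487 193.38607398]]
wrist [[277.4778092  265.33281692]
 [277.24935998 380.18564339]]
[ 478.594638   -120.18135003  292.06109493] [ -9.2382476    8.02342508 105.83076024]
```

View pics/side5.png

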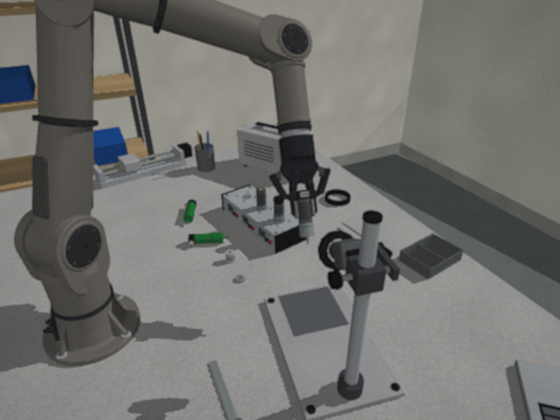

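View pics/scene5.png

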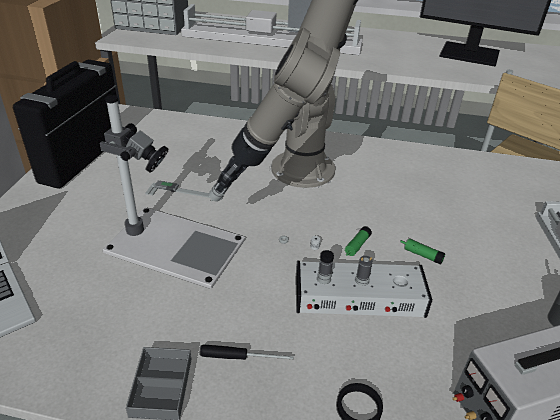

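View pics/d5.png

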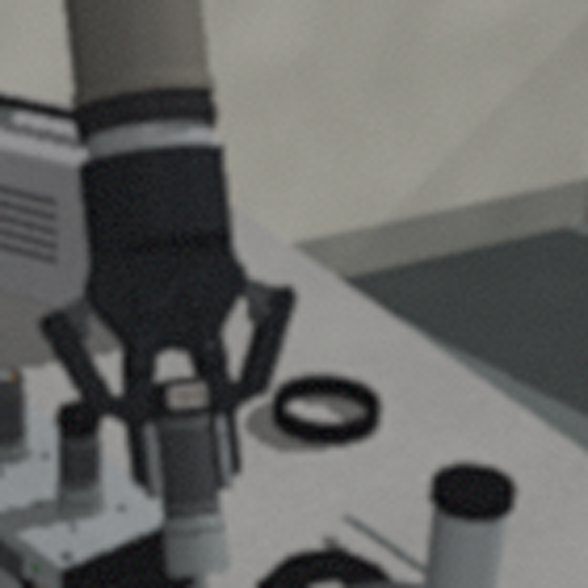

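```bash
python3 - <<'E'
from h import *
s=pickle.load(open("pics/s5.pkl","rb"));Tm=target();T=Tm@np.diag([-1,1,-1])
pt=FOC-24*Tm[:,0]-50.4*Tm[:,2];print(pt,T.T@(pt-s["ee_pos"])/25)
# lens check: ring points
for n in ("scene5","side5"):
    X=cloud(ld(n));L=FOC+120*Tm[:,0];Q=(X-L)@Tm
    m=(np.hypot(Q[...,1],Q[...,2])<45)&(abs(Q[...,0])<20);q=Q[m];print(n,len(q),np.percentile(q,[2,50,98],axis=0).round(1))
E
```

```text
[ 471.93327552 -185.64831061  149.35231965] [-0.38046952  0.2010474   4.24074323]
scene5 273 [[  1.7 -28.6 -26.2]
 [  6.8  13.   14.4]
 [ 16.3  35.7  36.2]]
side5 566 [[  4.7 -35.1 -32.2]
 [ 14.7 -18.2  11.5]
 [ 17.5  22.6  33. ]]
```

Emit:
{"method": "arm_command", "body": {
  "series": [
    [-0.25, 0, -0.44, 0, 0, 0, -1],
    [0, 0, 0, -0.04, 0.02, 0.3, -1],
    [0, 0, 0, -0.05, 0.03, 0.5, -1],
    [0, 0, 0, -0.05, 0.03, 0.6, -1],
    [0, 0, 0, -0.05, 0.03, 0.6, -1],
    [0, 0, 0, -0.05, 0.03, 0.6, -1],
    [0, 0, 0, -0.05, 0.03, 0.6, -1],
    [0, 0, 0, -0.05, 0.03, 0.6, -1],
    [0, 0, 0, -0.04, 0, 0.44, -1],
    [0, 0, 0, 0, 0, 0, -1]
  ]
}}

```text
clock: 10.5
ee_pos: [469.0, -187.0, 147.5]
tool_rot: [0.74, 0.62, -0.201, 0.165]
ft_force: [-0.3, -0.4, -2.2]
gripper_width: 28.8
```

Emit:
{"method": "arm_command", "body": {
  "series": [
    [0, 0, 0, 0, 0, 0, -1],
    [0, 0, 0, 0, 0, 0, -1],
    [0, 0, 0, 0, 0, 0, -1],
    [0, 0, 0, 0, 0, 0, -1],
    [0, 0, 0, 0, 0, 0, -1],
    [0, 0, 0, 0, 0, 0, -1],
    [0, 0, 0, 0, 0, 0, -1],
    [0, 0, 0, 0, 0, 0, -1],
    [0, 0, 0, 0, 0, 0, -1],
    [0, 0, 0, 0, 0, 0, -1]
  ]
}}

```text
clock: 11.33
ee_pos: [471.9, -185.4, 149.2]
tool_rot: [0.74, 0.621, -0.198, 0.166]
ft_force: [0.9, -0.6, -2.8]
gripper_width: 28.7
```

```bash
python3 - <<'E'
from h import *
s,cs=snap("6");M=Ro.from_quat(s["tool_rot"]).as_matrix();p=s["ee_pos"]
Tm=target();T=Tm@np.diag([-1,1,-1]);print(s["clock"],p,s["ft_force"])
print("rot err tool deg",np.degrees((Ro.from_matrix(M.T@T)).as_rotvec()))
mouth=p-M[:,0]*24+(-M[:,2])*50.4
print(mouth,M.T@(FOC-mouth),[proj(cs[n],[FOC,FOC-115*Tm[:,2]]) for n in cs])
# motor pose from clouds in the target motor frame
O=FOC-24*Tm[:,0]-91*Tm[:,2]
from scipy.optimize import least_squares
for n in ("scene","side"):
    c=cs[n];X=cloud(c);Q=(X-O)@Tm;I=c["image"].astype(int)
    for lo,hi,r in [(2,28,16)]:
        m=(Q[...,2]>lo)&(Q[...,2]<hi)&(np.hypot(Q[...,0],Q[...,1])<24);q=Q[m]
        f=least_squares(lambda a:np.hypot(q[:,0]-a[0]-a[2]*(q[:,2]-15),q[:,1]-a[1]-a[3]*(q[:,2]-15))-r,[0,0,0,0],loss="soft_l1");print(n,lo,len(q),f.x,np.abs(f.fun).mean())
    m=(np.hypot(Q[...,0],Q[...,1])<24)&(Q[...,2]>-30)&(Q[...,2]<30);q=Q[m];print("zmin hist",np.histogram(q[:,2],bins=np.arange(-24,30,3)))
    m=(Q[...,0]>17)&(Q[...,0]<30)&(abs(Q[...,1])<15)&(abs(Q[...,2]-91)<12);q=Q[m];
    if len(q): print("conn",len(q),np.median(q,0),q.min(0),q.max(0))
crop("side6",260,160,380,280,5,"d6");crop("scene6",140,110,280,250,4.2,"sc6")
E
```

```text
11.4833 [ 471.88575565 -185.42379729  149.22569912] [-1.05174147 -0.91884713 -1.62630451]
rot err tool deg [-0.01169613 -0.00106588  0.02943527]
[ 472.67457588 -181.08043002  204.8734567 ] [-0.24674496  0.06303829 -0.0036975 ] [array([[200.51669464, 192.79513098],
       [182.63499484, 219.00412401]]), array([[315.03173979, 243.17922501],
       [322.55954908, 296.98239925]]), array([[277.23209865, 380.93215702],
       [277.73160879, 252.29663169]])]
scene 2 89 [ 2.68946419 -0.35426304 -0.04392864 -0.01423075] 1.1230894539669283
zmin hist (array([ 0,  0,  1,  0,  0,  0,  0,  1,  9, 10, 11, 10, 10,  8, 10, 11,  9]), array([-24, -21, -18, -15, -12,  -9,  -6,  -3,   0,   3,   6,   9,  12,
        15,  18,  21,  24,  27]))
conn 27 [22.76433406  6.15259123 93.89165754] [ 18.58838119 -10.55610355  84.14164971] [ 26.38996048  11.4481446  100.09199185]
side 2 180 [0.56940384 0.7093326  0.00807827 0.0057818 ] 0.8871636470402255
zmin hist (array([ 0,  0,  5,  4,  2,  4,  2,  8, 21, 22, 18, 23, 21, 20, 16, 26, 18]), array([-24, -21, -18, -15, -12,  -9,  -6,  -3,   0,   3,   6,   9,  12,
        15,  18,  21,  24,  27]))
conn 48 [23.60765005  0.48115791 89.85577187] [17.01395195 -9.44329832 82.09960212] [27.77636102  9.41062685 97.8865391 ]
```

View pics/d6.png

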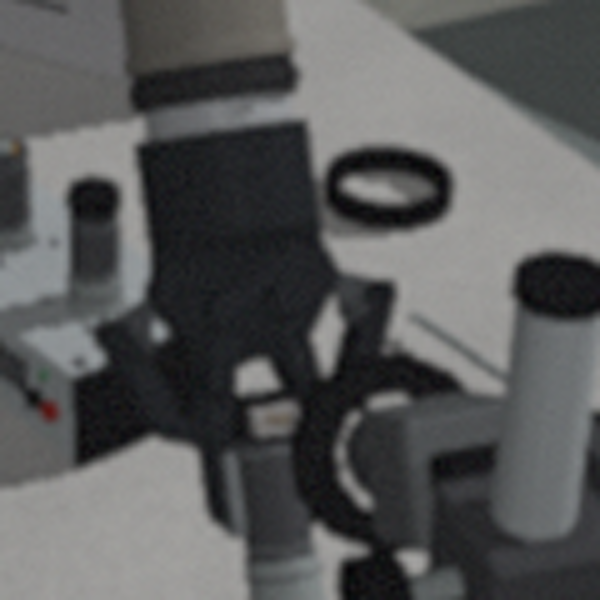

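View pics/sc6.png

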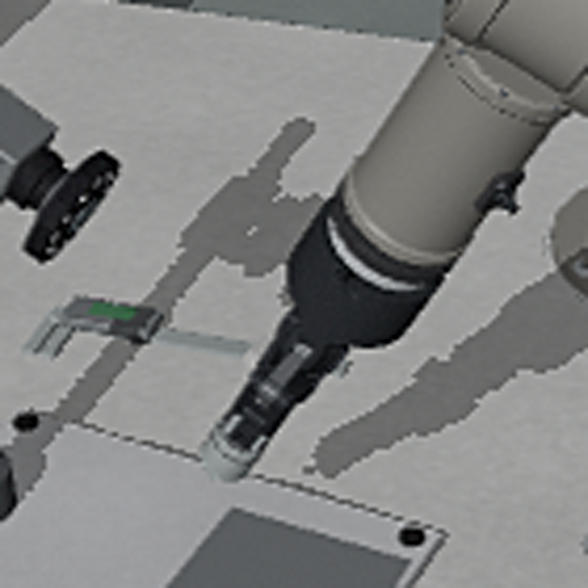

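```bash
python3 - <<'E'
from h import *
from plant import camera,telemetry
from scipy.optimize import least_squares
Tm=target();O=FOC-24*Tm[:,0]-91*Tm[:,2]
C={"side":[],"scene":[]};B={"side":[],"scene":[]}
for i in range(8):
  for n in C:
    if n=="scene" and i>3: continue
    c=camera(n);Q=(cloud(c)-O)@Tm;I=c["image"].astype(int)
    m=(Q[...,0]>17)&(Q[...,0]<31)&(abs(Q[...,1])<12)&(abs(Q[...,2]-91)<8)&(I.min(-1)>75);C[n].append(Q[m])
    m=(Q[...,2]>2)&(Q[...,2]<28)&(np.hypot(Q[...,0],Q[...,1])<23)&(Q[...,0]>-50);B[n].append(Q[m])
for n in C:
    q=np.vstack(C[n])
    print(n,len(q),"conn mean",q.mean(0).round(2),"5-95",np.percentile(q,[3,97],axis=0).round(1))
    f=least_squares(lambda a:q[:,0]-a[0]-a[1]*q[:,1]-a[2]*(q[:,2]-91),[24,0,0],loss="soft_l1");print("face x, d/dy, d/dz deg",f.x[0],np.degrees(f.x[1:]))
    q=np.vstack(B[n])
    f=least_squares(lambda a:np.hypot(q[:,0]-a[0]-a[2]*(q[:,2]-15),q[:,1]-a[1]-a[3]*(q[:,2]-15))-16,[0,0,0,0],loss="soft_l1");print("body",f.x)
print(telemetry.sense()["clock"])
c=camera("side");cv2.imwrite("pics/side7.png",c["image"][:,:,::-1]);crop("side7",295,225,335,265,14,"d7")
E
```

```text
side 337 conn mean [22.4  -0.73 90.64] 5-95 [[17.2 -9.2 84.9]
 [26.5  8.6 95.4]]
face x, d/dy, d/dz deg 22.94569709780454 [-3.03360676  4.35465979]
body [ 0.69242511  0.77257474 -0.00261244 -0.00081869]
scene 103 conn mean [22.78  3.64 93.08] 5-95 [[18.8 -7.2 86.1]
 [26.4 11.  97.7]]
face x, d/dy, d/dz deg 22.70672605359743 [-1.60053878  3.8619575 ]
body [ 2.86404415 -0.24460436 -0.00433218 -0.00469538]
12.0833
```

View pics/d7.png

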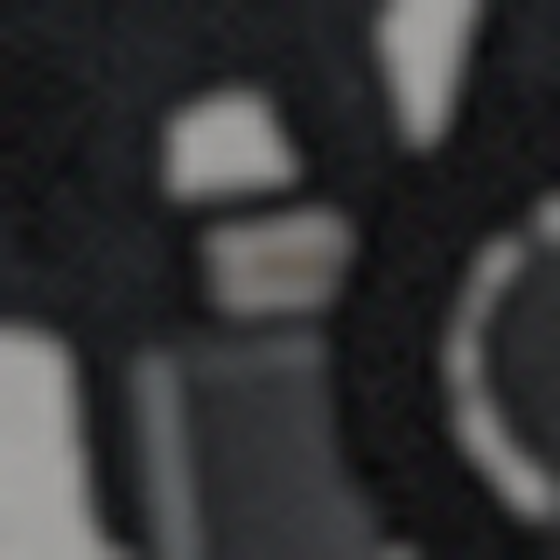

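```bash
python3 - <<'E'
from h import *
c=ld("side6");Tm=target();O=FOC-24*Tm[:,0]-91*Tm[:,2]
for off in ([0,0,0],[.7,.77,0]):
  for yaw in (-4,0,4):
    Rz=Ro.from_euler("z",yaw,degrees=True).as_matrix()
    L=np.array([[24,-9,96.5],[24,9,96.5],[24,9,85.5],[24,-9,85.5],[24,0,91]])@Rz.T+off
    uv=proj(c,O+L@Tm.T);print(off,yaw,((uv-[295,225]+.5)*14).round(0).tolist())
  # gearhead outline
  L=np.array([[0,-16,5],[0,16,5],[0,-16,25],[0,16,25]])+off
  print("gh",((proj(c,O+L@Tm.T)-[260,160]+.5)*5).round().tolist())
E
python3 - <<'E'
import sys;sys.path.insert(0,'.')
import os;os.chdir('.')
from h import *
crop("side7",295,225,345,305,7.4,"d7b")
c=ld("side6");Tm=target();O=FOC-24*Tm[:,0]-91*Tm[:,2]
# direction perpendicular to line of sight
o=-c["R"].T@c["t"];d=(O-o)/np.linalg.norm(O-o);dm=Tm.T@d;lat=np.cross(dm,[0,0,1]);lat/=np.linalg.norm(lat);print(dm,lat)
L=np.array([16*s*lat+[0,0,z] for z in (0,10,20,29) for s in (-1,1)])
print(((proj(c,O+L@Tm.T)-[295,225]+.5)*7.4).round(1))
E
```

```text
[0, 0, 0] -4 [[213.0, 237.0], [330.0, 218.0], [340.0, 290.0], [224.0, 309.0], [277.0, 263.0]]
[0, 0, 0] 0 [[225.0, 235.0], [339.0, 215.0], [349.0, 288.0], [235.0, 308.0], [287.0, 262.0]]
[0, 0, 0] 4 [[237.0, 234.0], [348.0, 213.0], [358.0, 285.0], [247.0, 306.0], [298.0, 260.0]]
gh [[253.0, 616.0], [323.0, 603.0], [246.0, 571.0], [316.0, 557.0]]
[0.7, 0.77, 0] -4 [[220.0, 236.0], [336.0, 217.0], [346.0, 290.0], [230.0, 309.0], [283.0, 263.0]]
[0.7, 0.77, 0] 0 [[232.0, 235.0], [346.0, 215.0], [356.0, 287.0], [242.0, 307.0], [294.0, 261.0]]
[0.7, 0.77, 0] 4 [[244.0, 233.0], [355.0, 213.0], [365.0, 285.0], [254.0, 306.0], [304.0, 259.0]]
gh [[255.0, 616.0], [325.0, 603.0], [248.0, 571.0], [318.0, 557.0]]
[-0.93148954  0.28092293 -0.23110507] [ 0.28873946  0.95740771 -0.        ]
[[114.6 444.8]
 [223.8 431.1]
 [109.9 411.2]
 [219.1 397.5]
 [105.2 377.7]
 [214.4 363.8]
 [100.9 347.4]
 [210.2 333.4]]
```

View pics/d7b.png

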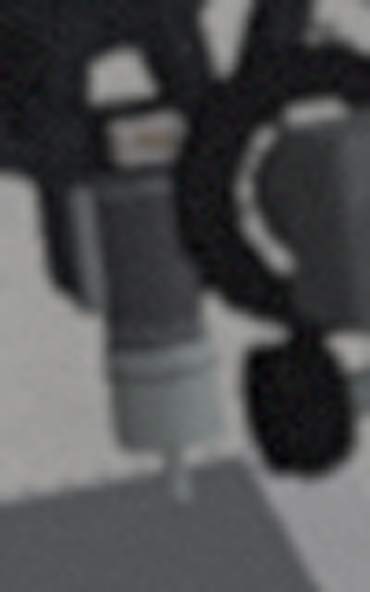

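Side crop: the connector is centred at px (314.4,243.3), against (315.0,243.2) predicted for the focus point. The gearhead edges line up to within half a pixel. Both cameras put the body slightly too near the lens, by about 1 mm, which agrees with the grasp offset. I back it off by 1.2 mm and let it settle.

Emit:
{"method": "arm_command", "body": {
  "series": [
    [0, 0, 0, 0.05, 0, 0, -1],
    [0, 0, 0, 0, 0, 0, -1],
    [0, 0, 0, 0, 0, 0, -1],
    [0, 0, 0, 0, 0, 0, -1],
    [0, 0, 0, 0, 0, 0, -1],
    [0, 0, 0, 0, 0, 0, -1],
    [0, 0, 0, 0, 0, 0, -1],
    [0, 0, 0, 0, 0, 0, -1],
    [0, 0, 0, 0, 0, 0, -1],
    [0, 0, 0, 0, 0, 0, -1]
  ]
}}

```text
clock: 12.97
ee_pos: [472.1, -184.4, 148.6]
tool_rot: [0.74, 0.621, -0.198, 0.166]
ft_force: [0.3, 0.5, -2.3]
gripper_width: 28.7
```

```bash
python3 - <<'E'
from h import *
from plant import finish_job
s,cs=snap("8");M=Ro.from_quat(s["tool_rot"]).as_matrix();p=s["ee_pos"]
T=target()@np.diag([-1,1,-1])
mouth=p-M[:,0]*24-M[:,2]*50.4
print(s["clock"],"rot err",np.degrees(Ro.from_matrix(M.T@T).as_rotvec()),"to focus",M.T@(FOC-mouth),s["ft_force"],s["gripper_width"],abs(s["qvel"]).max())
X=cloud(cs["scene"])
for q in [(542.6,135.6),(521.6,222.4)]:
    m=(np.hypot(X[...,0]-q[0],X[...,1]-q[1])<25)&(X[...,2]>124);print(X[m].mean(0).round(1))
print(finish_job())
E
```

```text
13.1167 rot err [-0.00456156 -0.00285558  0.0262229 ] to focus [-1.48012157  0.01565042  0.02764176] [-0.86359205 -0.94871397 -3.08165143] 29.062136589256934 0.0010894056987526633
[542.7 135.5 135.3]
[522.  224.1 126.2]
the job is handed in; nothing more can be done
None
```

I took the encoder gearmotor (the +y nest) by its steel can, drew it straight up and carried it over the other motors. It is now held at the inspection camera, leaning 30° with the shaft end down, and I handed the job in at about 13.1 s.

**Last checks**
- **Tool pose:** its orientation was within 0.03° of target and the arm was at rest.
- **Grip:** the finger opening was steady at about 29 mm on the 30 mm can.
- **Position:** in the side camera the connector mouth was within about 0.6 px (about 1 mm) of the projected focus point. That was before a last shift of about 1.2 mm away from the lens, which I checked only by the tool position.
- **Other motors:** both still stand in their nests. The brake motor's mean measured position changed by under 0.3 mm. The tabs motor's changed by about 1.7 mm on few points, so I don't read it as movement.
- **Contact:** I saw no contact force near the camera or stand.

**Disagreements between checks**
- **Distance to the lens:** the side camera put the motor 0.7 mm too near the lens and the scene camera 2.9 mm, while the tool position alone said 0. I chose the 1.2 mm back-off as a compromise.
- **Connector facing:** depth fits of its face suggested 1.6–3° of turn about the motor axis and about 4° of tilt, while the image outline suggested about 0 ± 1.5° of turn and the gearhead fit under 0.3° of tilt. I made no correction, as the open mouth makes the depth fit unreliable.

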